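# Make up a notepad in the jogging tray

## Robot

A 6-joint arm with a two-finger parallel gripper is mounted at the origin on a cart in front of the work surface, level with it; the furniture and walls round the work are solid. World frame = base frame: x ahead of the robot, y to its left, z up, the work surface at z = 0. Lengths are in m, angles in rad, forces in N, time in s.
With the tool pointing down it reaches from about 0.35 to 1 m from the base axis. Payload 7.1 kg.
Tool frame: the origin (TCP) lies between the finger pads; the fingertips stand 22 mm ahead of it and the grasp point (between the pads) lies 3 mm ahead of it; z points along the fingers, y is the line along which they close (so a half turn about z gives the same grasp; the last joint's range is limited). The gripper opens to 85 mm and grips with 20 to 120 N. Pads are 22 mm wide; open, the fingers measure 114 mm over their backs; the gripper's body (76 mm by 85 mm) begins 54 mm behind the grasp point. The pads swing forward as they close: fully open they stand 13 mm farther back than shut.
Start: joints at [1.127, 0.423, 1.63, -0, 1.089, -0.019], TCP at [0.258, 0.569, 0.253] pointing down, gripper open.
Joint ranges: [-3, 3], [-0.9, 2.11], [0.09, 2.58], [-1.31, 4.45], [0.11, 2.69], [-2.54, 2.54]. Speed limits (rad/s): [2.39, 2.39, 3.01, 3.14, 3.14, 3.14].

## Interface

Orientations are given as a rotation vector (axis times angle).
In Python, from rig import manip gives the robot as it stands. The module is installed in compiled form; this text tells all that it offers. Calls block until the motion is done:
- manip.move_to(position, orientation): joint-space move of the TCP to a pose.
- manip.servo_line(position, orientation=None, rate=0.15): straight line of the TCP; orientation=None keeps the orientation; rate is the mean speed in m/s.
- manip.set_joints(angles): joint-space move.
- manip.command_gripper(opening, f_grip=None): finger opening in m; f_grip is the grip in N (None keeps the last); returns when the fingers have stopped.
- manip.hold(seconds).
- manip.solve_ik(position, orientation): joint angles nearest the present ones, or None.
- manip.camera(name): name is "side" or "top"; returns a dict with "image" (400x640x3 uint8, red, green, blue), "fx", "fy", "cx", "cy" (pixels), "cam_to_world" (4x4, takes a point from camera to world coordinates). Camera axes: x right, y down, z forward; pixel columns grow to the right and rows downward; lengths in m; the calibration is good to about 2 mm. A picture is of the moment at which its call begins. There is no depth.
A pose or a line that the arm cannot do raises manip.IKError and nothing moves.
- manip.sign_off(): hands the job in; it is judged then, once.
Readings, each from a call of its own:
- manip.get_time(): time.
- manip.get_joint_positions(): joint angles.
- manip.get_joint_vel(): joint speeds.
- manip.get_tau(): joint torques, N m.
- manip.get_position(): TCP position.
- manip.get_ee_rot(): TCP orientation.
- manip.get_contact_force(): force on the tool from outside, world axes, zero at the start.
- manip.get_torque(): the same for the moment, N m.
- manip.get_width(): finger opening in m.
- manip.get_grip_force(): force on a finger pad.
Only numpy, scipy, OpenCV 4.12 (cv2) and the standard library are available. Lean on these libraries where they do the work, as an engineer would, in place of code of your own. Each camera call takes 0.05 s, during which the arm holds its last target. There are 200 camera calls.

## Task

Make up the notepad on the back board that already lies in the sloping tray: lay the paper block on it, then the front board, each set down gently against the two front stops; after letting go of each one, press on its top with the fingertips to feel that it lies flat before going on. Then turn the handwheel to wind the side fence in until its inner face stands at the red mark of the scale, so that the pile is squared up, and leave the other things where they are.

Things in the scene. Friction and masses are not known exactly. Their poses are not given: they have to be found in the camera images.
- jog_tray: plywood tray stand, fixed to the table, about 150 mm deep (x) and 220 mm wide (y), standing at varying places and yaws; origin at the centre of its underside on the table, x towards its high back, y to its left where the handwheel is, z up. It carries a bed that slopes up by 30 degrees from its front (robot side) to its back
- bed: the tray's sloping grey bed (fixed to it). Origin = seat corner, where bed surface, front stops and fixed right fence meet, at (-50, -90, 36) mm in jog_tray's frame. x runs up the slope (30 degrees above level), y along the stops towards the moving fence, z square out of the bed. Surface z = 0 spans x -14 to 104, y -20 to 200 mm. Above x = 70 only the fence's low arm (y over 150) stands on it
- stops (a point): middle of the two aluminium front stops, on the bed surface, at (0, 75, 0) mm in bed's frame. The stops are 30 mm high and 12 mm thick, faces at bed x = 0, and span bed y 2 to 42 and 108 to 148 mm; the 66 mm gap between them is open for a finger
- fixed_fence (a point): point on the face of the fixed right side fence (aluminium, 30 mm high, face at bed y = 0, from bed x -12 to 70 mm), 30 mm up from the stops, 15 mm above the bed
- red_mark (a point): the red mark on the white scale along the bed's high edge (other ticks black, every 5 mm), at (87, 150, 1) mm in bed's frame
- back_board: cover board of the pad, 56 x 148 x 8 mm, blue top on brown board; already lying on the bed near the stops, 2 to 8 mm off the fixed fence. Origin at the centre of its underside, x across its 56 mm, y along its 148 mm, z up out of its blue face
- front_board: second cover board, same size and look (56 x 148 x 8 mm, 0.09 kg), lying flat on the table to the right, blue face up, long side roughly along the robot's x. Origin at the centre of its underside, x across its 56 mm, y along its 148 mm. Either end may face the fence
- paper_block: white paper block, rigid, 56 x 148 x 12 mm, 0.11 kg, lying flat on the table to the right (it and the front board may change places). Origin at the centre of its underside, x across its 56 mm, y along its 148 mm. The finished pile from the bed up: back board (underside 0), paper block (8 mm), front board (20 mm), top at 28 mm
- fence (a joint): distance of the moving side fence (left, aluminium, 30 mm high) from the red mark, in m: 0 = its inner face stands at the red mark, 150 mm from the fixed fence; positive = farther open (starts 8 to 16 mm open). As it is wound in it pushes the pieces towards the fixed fence. At 0 the 148 mm pieces have 2 mm play
- fence_face (a point): point on the inner face of the moving fence, 30 mm up the bed from the stops and 15 mm above the bed
- wheel (a joint): angle of the handwheel, rad; 12 mm of fence travel a turn, so fence = 0.00191 m x angle, and 0 is the red mark. Winding in lessens the angle: clockwise seen from the wheel's own (left) side. About 0.05 N m turns it; it stays where it is left
- wheel_hub (a point): centre of the handwheel (black, spoked, 71 mm across), at (119, 207.5, -10) mm in bed's frame; the wheel turns about bed's y axis through here, which is level, about 87 mm above the table
- handle (a point): grip point of the wheel's revolving black handle: a bar 16 mm thick and 62 mm long that stands out from the wheel along bed's +y, 31 mm off the wheel's axis; the point lies on the bar's centre line, 20 mm from its free end and 51.5 mm outside the wheel's middle plane. The handle spins freely on its own axis, so the hand can keep its attitude while it carries it round
- glue_bottle: bystander: squeeze bottle 47 x 135 mm with an orange nozzle, behind the tray on the right; origin at the centre of its foot
- thread_spool: bystander: wooden spool of linen thread 36 x 46 mm, standing behind the tray; origin at the centre of its foot
- loupe: bystander: black stand loupe 40 x 37 mm, left of the tray; origin at the centre of its foot

How it is judged:
On the way, in this order (a step that is already met when the one before it is completed fails the run):
1. the paper block lies flat on the back board in the tray, within 8 mm of the front stops, and is let go (x of paper_block in the frame of bed between 0.024 and 0.036 m and y of paper_block in the frame of bed between 0.071 and 0.095 m and z of paper_block in the frame of bed between 0.006 and 0.0105 m and angle between the z axis of paper_block and the z axis of bed, either way round below 0.05 rad and angle between the y axis of paper_block and the y axis of bed, either way round below 0.12 rad and contact force between the fingers and paper_block below 0.1 N), for 0.2 s.
2. the fingers press the paper block down on the back board with more than 4 N while it lies flat (x of paper_block in the frame of bed between 0.024 and 0.036 m and y of paper_block in the frame of bed between 0.071 and 0.095 m and z of paper_block in the frame of bed between 0.006 and 0.0105 m and angle between the z axis of paper_block and the z axis of bed, either way round below 0.05 rad and angle between the y axis of paper_block and the y axis of bed, either way round below 0.12 rad and contact force between the fingers and paper_block above 3 N and contact force between paper_block and back_board above 4 N), for 0.1 s.
3. the front board lies flat on the paper block in the tray, within 8 mm of the front stops, and is let go (x of front_board in the frame of bed between 0.024 and 0.036 m and y of front_board in the frame of bed between 0.071 and 0.095 m and z of front_board in the frame of bed between 0.018 and 0.0225 m and angle between the z axis of front_board and the z axis of bed, either way round below 0.05 rad and angle between the y axis of front_board and the y axis of bed, either way round below 0.12 rad and contact force between the fingers and front_board below 0.1 N), for 0.2 s.
4. the fingers press the front board down on the paper block with more than 4 N while it lies flat (x of front_board in the frame of bed between 0.024 and 0.036 m and y of front_board in the frame of bed between 0.071 and 0.095 m and z of front_board in the frame of bed between 0.018 and 0.0225 m and angle between the z axis of front_board and the z axis of bed, either way round below 0.05 rad and angle between the y axis of front_board and the y axis of bed, either way round below 0.12 rad and contact force between the fingers and front_board above 3 N and contact force between front_board and paper_block above 4 N), for 0.1 s.
5. the fence is wound in to the red mark within 1.7 mm (value of joint fence between -0.0017 and 0.0017 m), for 0.3 s.
At the end, for the whole second after the job is handed in: The fence's inner face stands at the red mark within 1.7 mm; back board, paper block and front board lie flat on one another in that order on the bed, each within 8 mm of the front stops, within 3.5 mm of the middle between the two side fences and square to them within 0.08 rad, at rest and let go (all of step 5 and x of back_board in the frame of bed between 0.024 and 0.036 m and y of back_board in the frame of bed between 0.0715 and 0.0785 m and z of back_board in the frame of bed between -0.002 and 0.0025 m and angle between the z axis of each of back_board, paper_block, front_board and the z axis of bed, either way round below 0.05 rad and angle between the y axis of each of back_board, paper_block, front_board and the y axis of bed, either way round below 0.08 rad and contact force between the fingers and back_board below 0.1 N and linear speed of each of back_board, paper_block, front_board below 0.02 m/s and x of paper_block in the frame of bed between 0.024 and 0.036 m and y of paper_block in the frame of bed between 0.0715 and 0.0785 m and z of paper_block in the frame of bed between 0.006 and 0.0105 m and contact force between the fingers and paper_block below 0.1 N and x of front_board in the frame of bed between 0.024 and 0.036 m and y of front_board in the frame of bed between 0.0715 and 0.0785 m and z of front_board in the frame of bed between 0.018 and 0.0225 m and contact force between the fingers and front_board below 0.1 N); the robot touches nothing.
It fails at once if a bystander (glue bottle, thread spool or loupe) is moved more than 20 mm (distance of any of glue_bottle, thread_spool, loupe from where it was at the start of the episode above 0.02 m).
It fails at once if the paper block is dropped or thrown (faster than 0.45 m/s with no finger on it) (linear speed of paper_block above 0.45 m/s and contact force between the fingers and paper_block below 0.05 N).
It fails at once if the front board is dropped or thrown (faster than 0.45 m/s with no finger on it) (linear speed of front_board above 0.45 m/s and contact force between the fingers and front_board below 0.05 N).
It also fails if it takes over 72 s, if anything falls off the work surface, if the arm or the gripper's body presses on something with over 40 N, if the wrist force passes 120 N, or if a joint passes its speed limit or range.

## Working session

There is one attempt and no reset: what is moved stays moved. The work goes in short steps, each a Python script; the robot and the scene stay as the last script left them, time stands still between calls to the robot, and variables do not carry over. Pictures are saved under pics/ and viewed, at most 12 in all, crops included, and the job is handed in when it is done.

```bash
mkdir -p pics; python3 - <<'E'
from rig import manip
import cv2, numpy as np
for n in("side","top"):
    c=manip.camera(n); cv2.imwrite(f"pics/{n}0.png",c["image"][:,:,::-1]); np.savez(f"{n}0.npz",**c)
    print(n,c["fx"],c["fy"],c["cx"],c["cy"],np.round(c["cam_to_world"],3).tolist())
print(manip.get_time(),manip.get_ee_rot(),manip.get_position())
E
```

```text
side 456.7676678111298 456.7676678111298 318.19062849046514 205.91716064581001 [[0.934, -0.116, 0.337, 0.162], [-0.356, -0.342, 0.87, -0.993], [0.015, -0.932, -0.361, 0.512], [0.0, 0.0, 0.0, 1.0]]
top 375.186294126063 375.186294126063 321.37838441376175 203.09745166995245 [[-0.022, -0.984, 0.177, 0.387], [-1.0, 0.024, 0.007, -0.006], [-0.011, -0.177, -0.984, 1.054], [0.0, 0.0, 0.0, 1.0]]
0.1 [-6.62235127e-01 -3.07066706e+00  2.05481180e-03] [0.25737271 0.56904422 0.2526513 ]
```

View pics/top0.png

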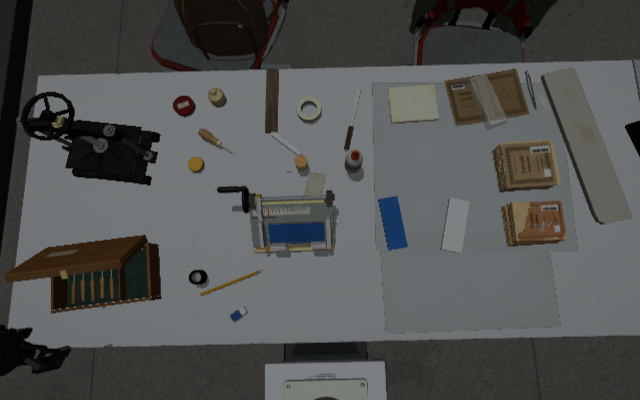

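View pics/side0.png

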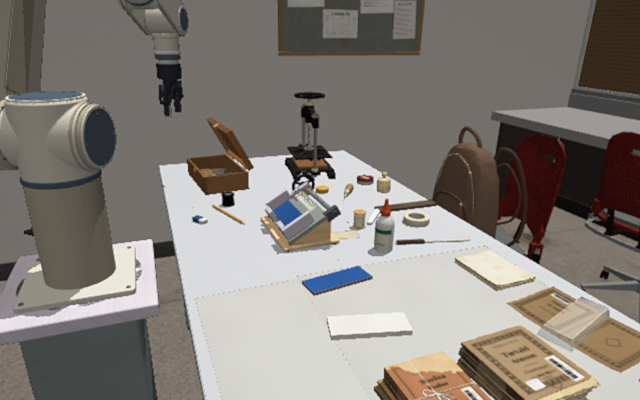

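Top: tray at ~(292,222), front board (blue) (392,222), paper (455,225), loupe (198,277), bottle (353,160), spool (302,162), wheel (245,198), handle end (220,190). Side: tray at (300,215). I'll enlarge the tray in both and measure the boards.

```bash
cat > h.py <<'E'
import numpy as np, cv2
from scipy.spatial.transform import Rotation as R
def ray(c,u,v):
    M=c["cam_to_world"]; d=M[:3,:3]@np.array([(u-c["cx"])/c["fx"],(v-c["cy"])/c["fy"],1.]); return M[:3,3],d
def onz(c,u,v,z):
    o,d=ray(c,u,v); return o+d*(z-o[2])/d[2]
def proj(c,P):
    M=c["cam_to_world"]; p=(np.atleast_2d(P)-M[:3,3])@M[:3,:3]
    return np.c_[c["fx"]*p[:,0]/p[:,2]+c["cx"],c["fy"]*p[:,1]/p[:,2]+c["cy"]]
def blob(c,mask,z):
    "largest rectangle blob in mask at height z: centre, sizes, long-side angle"
    cs,_=cv2.findContours(mask.astype(np.uint8),cv2.RETR_EXTERNAL,cv2.CHAIN_APPROX_NONE)
    k=max(cs,key=cv2.contourArea)
    m=cv2.drawContours(np.zeros(mask.shape,np.uint8),[k],-1,1,-1)
    v,u=np.nonzero(m); P=np.array([onz(c,a,b,z)[:2] for a,b in zip(u,v)])
    w,E=np.linalg.eigh(np.cov(P.T)); a=np.arctan2(E[1,1],E[0,1])
    return P.mean(0),np.sqrt(12*w[::-1]),(a+np.pi/2)%np.pi-np.pi/2,(u.mean(),v.mean())
E
python3 - <<'E'
from h import *
for n,(r0,r1,c0,c1) in dict(top=(178,260,212,342),side=(172,255,250,350)).items():
    c=dict(np.load(n+"0.npz")); im=c["image"][:,:,::-1]
    cv2.imwrite(f"pics/{n}c.png",cv2.resize(im[r0:r1,c0:c1],None,fx=6,fy=6,interpolation=cv2.INTER_CUBIC))
    h=cv2.cvtColor(im,cv2.COLOR_BGR2HSV); H,S,V=h[...,0],h[...,1],h[...,2]
    bl=(H>95)&(H<125)&(S>150)
    if n=="top":
        A=np.zeros_like(bl);A[180:260,370:420]=1; print("front",blob(c,bl&A,.008))
        A[:]=0;A[220:252,255:335]=1; print("back",blob(c,bl&A,.07))
        print(im[225,430],im[225,455])
        A[:]=0;A[190:258,436:475]=1; print("paper",blob(c,A&(V>im[225,430].max()+12),.012))
    else:
        A=np.zeros_like(bl);A[255:300,295:380]=1; print("front",blob(c,bl&A,.008))
        A[:]=0;A[305:345,320:420]=1; print("paper",blob(c,A&(V>225),.012), im[325,370],im[350,370])
E
```

```text
front (array([ 0.51531548, -0.19702826]), array([0.14415525, 0.0521216 ]), np.float64(0.14800107100648097), (np.float64(392.48898216159495), np.float64(222.67366211962224)))
back (array([0.48798334, 0.06795604]), array([0.14350945, 0.04711513]), np.float64(-1.561416215206005), (np.float64(296.34288638689867), np.float64(232.28352098259978)))
[108 107 102] [132 130 126]
paper (array([ 0.50471309, -0.37065353]), array([0.14494841, 0.05469302]), np.float64(-0.24178367163470416), (np.float64(455.38845401174166), np.float64(224.81898238747553)))
front (array([ 0.51178545, -0.20027815]), array([0.14430587, 0.04960802]), np.float64(0.14827934190871694), (np.float64(335.3500643500644), np.float64(278.8828828828829)))
paper (array([ 0.50414097, -0.37176581]), array([0.14786542, 0.05609116]), np.float64(-0.24101304830950454), (np.float64(368.19607843137254), np.float64(322.7464503042596))) [233 240 241] [209 216 216]
```

View pics/topc.png

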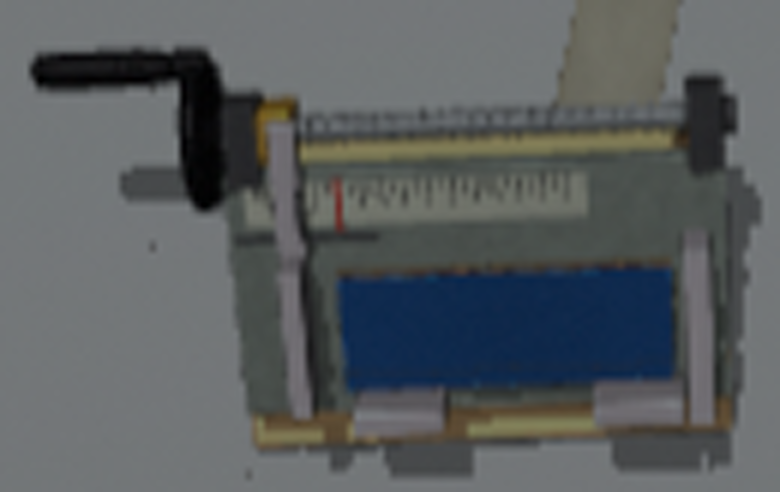

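View pics/sidec.png

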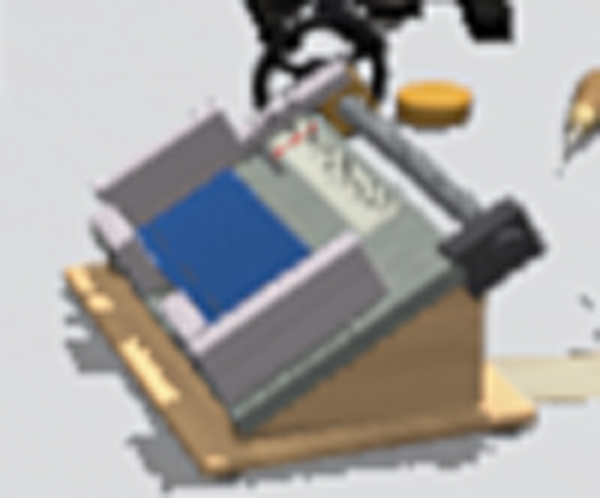

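Top crop: red mark at (338,205), fixed fence inner top edge (684,232)–(690,424), stop tops at about y 380–394, and the moving fence inner edge crosses the scale at x≈300. Side crop: red mark (296,141). Next I'll cast these at their known heights and fit the tray pose.

```bash
cat >> h.py <<'E'
c3,s3=np.cos(np.pi/6),.5
BED=np.array([[c3,0,-s3],[0,1,0],[s3,0,c3]])  # bed->tray
def b2t(p): return (BED@np.atleast_2d(p).T).T+[-.05,-.09,.036]
def b2w(T,p):
    x,y,a=T; return b2t(p)@R.from_euler("z",a).as_matrix().T+[x,y,0]
def rigid(src,dst):
    a,b=src-src.mean(0),dst-dst.mean(0)
    th=np.arctan2((a[:,0]*b[:,1]-a[:,1]*b[:,0]).sum(),(a*b).sum())
    t=dst.mean(0)-R.from_euler("z",th).as_matrix()[:2,:2]@src.mean(0)
    return np.array([*t,th])
E
python3 - <<'E'
from h import *
t=dict(np.load("top0.npz")); s=dict(np.load("side0.npz"))
px=lambda x,y,o:((x+.5)/6-.5+o[0],(y+.5)/6-.5+o[1])
F=[((70,0,30),(684,232)),((-12,0,30),(689,424)),((87,150,1),(338,205)),((0,148,30),(356,394)),((0,108,30),(447,389)),((0,42,30),(597,383))]
src=b2t(np.array([f[0] for f in F])/1e3)
dst=np.array([onz(t,*px(*f[1],(212,178)),h[2])[:2] for f,h in zip(F,src)])
T=rigid(src[:,:2],dst); print("T",T); W=b2w(T,np.array([f[0] for f in F])/1e3)
print(np.round((W[:,:2]-dst)*1e3,1).tolist())
print("side red",onz(s,*px(296,141,(250,172)),src[2,2]),"fit",W[2])
# reproject checks
for n,p in dict(hub=(119,207.5,-10),stop=(0,42,30),fencebk=(70,0,30),fencefr=(-12,0,30)).items():
    w=b2w(T,np.array(p)/1e3)
    f=lambda c,o:np.round((proj(c,w)[0]-o+.5)*6-.5)
    print(n,w.round(4),"top",f(t,(212,178)),"side",f(s,(250,172)))
# back board in bed frame from its blue pixels (z=8mm): ray-plane
im=t["image"][:,:,::-1];h=cv2.cvtColor(im,cv2.COLOR_BGR2HSV);m=(h[...,0]>95)&(h[...,0]<125)&(h[...,1]>150)
m[:,:255]=0;m[:,335:]=0;m[:180]=0;m[255:]=0
B=R.from_euler("z",T[2]).as_matrix()@BED; o=b2w(T,(0,0,0))[0]
v,u=np.nonzero(m);P=[]
for a,b in zip(u,v):
    q,d=ray(t,a,b);q=B.T@(q-o);d=B.T@d;P.append(q+d*(.008-q[2])/d[2])
P=np.array(P);print("back board bed",P.mean(0),np.ptp(P,0),P.min(0),P.max(0))
E
```

```text
T [0.52471357 0.08010058 0.02167665]
[[-2.5, -0.1], [6.1, -1.4], [5.5, -0.8], [-2.9, 0.7], [-3.3, 0.8], [-2.9, 0.8]]
side red [0.54273899 0.14072055 0.08036603] fit [0.54825145 0.14062498 0.08036603]
hub [[0.5802 0.1988 0.0868]] top [205. 121.] side [331.  82.]
stop [[0.4608 0.0307 0.062 ]] top [595. 390.] side [195. 287.]
fencebk [[ 0.5223 -0.01    0.097 ]] top [684. 238.] side [366. 226.]
fencefr [[ 0.4513 -0.0115  0.056 ]] top [692. 410.] side [202. 342.]
back board bed [0.02149288 0.07984073 0.008     ] [5.39107444e-02 1.45929381e-01 2.22044605e-16] [-0.00575652  0.0075153   0.008     ] [0.04815423 0.15344468 0.008     ]
```

```bash
python3 - <<'E'
from h import *
t=dict(np.load("top0.npz")); s=dict(np.load("side0.npz"))
px=lambda x,y,o:((x+.5)/6-.5+o[0],(y+.5)/6-.5+o[1])
F=[((70,0,30),(684,232)),((-12,0,30),(689,424)),((87,150,1),(338,205)),((0,148,8),(356,391)),((0,108,8),(447,388)),((0,42,8),(597,382))]
src=b2t(np.array([f[0] for f in F])/1e3)
dst=np.array([onz(t,*px(*f[1],(212,178)),h[2])[:2] for f,h in zip(F,src)])
T=rigid(src[:,:2],dst); print("T",T); W=b2w(T,np.array([f[0] for f in F])/1e3)
print(np.round((W[:,:2]-dst)*1e3,1).tolist())
print("side red",onz(s,*px(296,141,(250,172)),src[2,2]),"fit",W[2])
np.save("T.npy",T)
B=R.from_euler("z",T[2]).as_matrix()@BED; o=b2w(T,(0,0,0))[0]
for c in(t,s):
    im=c["image"][:,:,::-1];h=cv2.cvtColor(im,cv2.COLOR_BGR2HSV);m=(h[...,0]>95)&(h[...,0]<125)&(h[...,1]>150)
    m[:,:255]=0;m[:,335:]=0;m[:180]=0;m[255:]=0
    v,u=np.nonzero(m);P=[]
    for a,b in zip(u,v):
        q,d=ray(c,a,b);q=B.T@(q-o);d=B.T@d;P.append(q+d*(.008-q[2])/d[2])
    P=np.array(P);print("back board bed",P.mean(0),P.min(0),P.max(0))
    for n,p in dict(hub=(119,207.5,-10),fencebk=(70,0,30),fencefr=(-12,0,30)).items():
        w=b2w(T,np.array(p)/1e3); print(n,w.round(4),np.round((proj(c,w)[0]-((212,178) if c is t else(250,172))+.5)*6-.5))
from rig import manip
# reachability check of place pose, closing along bed x
for sg in(1,-1):
    Rm=np.c_[np.cross(sg*B[:,0],-B[:,2]),sg*B[:,0],-B[:,2]]
    print(sg,manip.solve_ik(b2w(T,(.03,.077,.06))[0],R.from_matrix(Rm).as_rotvec()))
    for a in(0.148,-.241):
        y=sg*np.array([np.sin(a),-np.cos(a),0]);z=np.array([0,0,-1.]);print(" pick",manip.solve_ik([.51,-.2 if a>0 else -.37,.1],R.from_matrix(np.c_[np.cross(y,z),y,z]).as_rotvec()))
    y=sg*R.from_euler("z",T[2]).as_matrix()[:,0];Q=np.c_[np.cross(y,z),y,z];print(" wheel",manip.solve_ik(b2w(T,(.119,.262,0.03))[0],R.from_matrix(Q).as_rotvec()))
E
```

```text
T [0.52006562 0.08141923 0.03679847]
[[-5.8, 1.2], [2.8, -1.1], [-0.1, 0.9], [-0.1, -1.3], [0.9, -0.5], [2.2, 0.9]]
side red [0.54273899 0.14072055 0.08036603] fit [0.5426856  0.14229263 0.08036603]
back board bed [0.02633298 0.07870013 0.008     ] [-0.00138639  0.00626524  0.008     ] [0.05377301 0.15210019 0.008     ]
hub [[0.5738 0.201  0.0868]] [200. 136.]
fencebk [[ 0.519  -0.0087  0.097 ]] [682. 245.]
fencefr [[ 0.448  -0.0113  0.056 ]] [691. 418.]
back board bed [0.02760068 0.09679731 0.008     ] [0.00031606 0.04602675 0.008     ] [0.05195581 0.15107161 0.008     ]
hub [[0.5738 0.201  0.0868]] [317.  82.]
fencebk [[ 0.519  -0.0087  0.097 ]] [357. 226.]
fencefr [[ 0.448  -0.0113  0.056 ]] [194. 343.]
1 None
 pick [-3.95451237e-01  5.37736088e-01  1.88914532e+00 -4.44089210e-16
  7.14711244e-01  1.02734509e+00]
 pick [-6.46517059e-01  6.27461588e-01  1.70001445e+00 -4.44089210e-16
  8.14116611e-01  1.16527927e+00]
 wheel [0.41288533 0.57021495 1.74627437 0.         0.82510334 0.37608686]
-1 [ 0.14949034  0.42545663  2.35210202  3.48768068  0.16652138 -0.24396968]
 pick [-3.95451237e-01  5.37736088e-01  1.88914532e+00 -4.44089210e-16
  7.14711244e-01 -2.11424756e+00]
 pick [-0.64651706  0.62746159  1.70001445  0.          0.81411661 -1.97631339]
 wheel None
```

```bash
cat >> h.py <<'E'
def frame(T):
    return R.from_euler("z",T[2]).as_matrix()@BED
def rot(y,z):
    y=y/np.linalg.norm(y); return R.from_matrix(np.c_[np.cross(y,z),y,z]).as_rotvec()
def placerot(T,lean=0.):
    "tool z into the bed, closing along bed -x, leaned about the closing axis"
    B=frame(T); return (R.from_rotvec(lean*B[:,0])*R.from_rotvec(rot(-B[:,0],-B[:,2]))).as_rotvec()
def pickrot(a,sg,lean=0.):
    y=sg*np.array([np.sin(a),-np.cos(a),0]); return (R.from_rotvec(lean*y)*R.from_rotvec(rot(y,np.array([0,0,-1.])))).as_rotvec()
E
python3 - <<'E'
from h import *
from rig import manip
t=dict(np.load("top0.npz"))
px=lambda x,y,o:((x+.5)/6-.5+o[0],(y+.5)/6-.5+o[1])
F=[((-12,0,30),(689,424)),((87,150,1),(338,205)),((0,148,8),(356,391)),((0,108,8),(447,388)),((0,42,8),(597,382))]
src=b2t(np.array([f[0] for f in F])/1e3)
dst=np.array([onz(t,*px(*f[1],(212,178)),h[2])[:2] for f,h in zip(F,src)])
T=rigid(src[:,:2],dst); W=b2w(T,np.array([f[0] for f in F])/1e3)
print(T,np.round((W[:,:2]-dst)*1e3,1).tolist())
T[2]=.027; T[:2]+=(dst-b2w(T,np.array([f[0] for f in F])/1e3)[:,:2]).mean(0); print(T); np.save("T.npy",T)
for lean in(0,.2,-.2):
  for z in(.12,.09,.06,.03,.02):
    q=manip.solve_ik(b2w(T,(.03,.077,z))[0],placerot(T,lean)); print(lean,z,None if q is None else np.round(q,2))
E
```

```text
[0.51893419 0.08082862 0.01734056] [[-0.1, -0.3], [-0.0, -0.2], [-0.2, -0.9], [0.1, 0.0], [0.1, 1.3]]
[0.51892122 0.08123905 0.027     ]
0 0.12 None
0 0.09 [ 0.16  0.34  2.38  3.77  0.11 -0.51]
0 0.06 [ 0.16  0.42  2.35  3.53  0.17 -0.27]
0 0.03 [ 0.15  0.51  2.33  3.42  0.22 -0.17]
0 0.02 [ 0.15  0.54  2.32  3.4   0.24 -0.15]
0.2 0.12 [-0.02  0.26  2.4   1.71  0.22  1.39]
0.2 0.09 [-0.01  0.35  2.38  2.01  0.24  1.08]
0.2 0.06 [-0.01  0.44  2.36  2.22  0.28  0.86]
0.2 0.03 [-0.01  0.52  2.33  2.36  0.31  0.72]
0.2 0.02 [-0.01  0.55  2.32  2.4   0.33  0.69]
-0.2 0.12 None
-0.2 0.09 None
-0.2 0.06 None
-0.2 0.03 [ 0.3   0.53  2.29  4.33  0.36 -0.91]
-0.2 0.02 [ 0.3   0.55  2.29  4.28  0.36 -0.87]
```

```bash
cat > pick.py <<'E'
from h import *
from rig import manip
T=np.array([0.51893419,0.08082862,0.01734056]); np.save("T.npy",T)
LEAN=.2
def F(): return np.array(manip.get_contact_force())
def pick(xy,a,sg):
    o=pickrot(a,sg,-LEAN)
    manip.command_gripper(.068,30)
    manip.move_to([*xy,.12],o); manip.servo_line([*xy,.032],o,.2)
    f0=F(); z=.032; print("f0",f0.round(2))
    while z>.008:
        z-=.002; manip.servo_line([*xy,z],o,.03)
        if abs((F()-f0)[2])>1.5: break
    print("contact z",z,(F()-f0).round(2),manip.get_time())
    manip.servo_line([*xy,z+.0035],o,.05)
    manip.command_gripper(.03,40); print("w",manip.get_width(),manip.get_grip_force(),(F()-f0).round(2))
    manip.servo_line([*xy,.13],o,.15); print("w",manip.get_width(),(F()-f0).round(2),manip.get_position(),manip.get_time())
    return z+.0035
E
python3 - <<'E'
from pick import *
for n,xy,a in(("paper",(.5044,-.3712),-.241),("front",(.5136,-.1987),.148)):
    for sg in(1,-1):
        for z in(.12,.01):print(n,sg,z,np.round(manip.solve_ik([*xy,z],pickrot(a,sg,-.2)),2))
z=pick((.5044,-.3712),-.241,1); open("zp","w").write(str(z))
print(np.round(manip.get_joint_positions(),2))
E
```

```text
paper 1 0.12 [-0.62  0.66  1.58 -0.08  1.09  1.24]
paper 1 0.01 [-0.62  0.82  1.59 -0.09  0.92  1.25]
paper -1 0.12 [-0.69  0.54  1.82  0.15  0.6  -2.14]
paper -1 0.01 [-0.69  0.73  1.83  0.22  0.41 -2.22]
front 1 0.12 [-0.34  0.57  1.77 -0.11  0.98  1.15]
front 1 0.01 [-0.34  0.75  1.78 -0.13  0.79  1.18]
front -1 0.12 [-0.45  0.46  1.98  0.22  0.54 -2.35]
front -1 0.01 [-0.45  0.68  1.99  0.36  0.32 -2.5 ]
f0 [ 0.22 -0.5   0.37]
contact z 0.013999999999999986 [-2.46  2.21 14.84] 6.6917
w 0.05490266411816363 49.07882496714592 [-1.25  1.36 12.73]
w 0.054894465624417806 [-0.42 -0.49 -0.59] [ 0.50378929 -0.37072381  0.12897296] 8.1
[-0.62  0.65  1.58 -0.08  1.1   1.24]
```

```bash
cat >> pick.py <<'E'
def shot(n):
    for k in("top","side"):
        c=manip.camera(k); np.savez(f"{k}_{n}.npz",**c)
def pile(c,w=8,o=(178,262,205,345)):
    r0,r1,c0,c1=o; return cv2.resize(c["image"][r0:r1,c0:c1,::-1],None,fx=w,fy=w,interpolation=cv2.INTER_CUBIC)
def both(n):
    a=pile(dict(np.load(f"top_{n}.npz")),5,(170,262,205,345)); b=pile(dict(np.load(f"side_{n}.npz")),5,(165,257,240,355))
    b=b[:a.shape[0]]; w=max(a.shape[1],b.shape[1])
    cv2.imwrite(f"pics/{n}.png",np.vstack([a[:300],b[:300,:a.shape[1]] if b.shape[1]>=a.shape[1] else cv2.copyMakeBorder(b[:300],0,0,0,a.shape[1]-b.shape[1],0)]) if False else cv2.resize(np.hstack([a,b]),(800,int(800*a.shape[0]/(a.shape[1]+b.shape[1])))))
E
python3 - <<'E'
from pick import *
o=placerot(T,LEAN); X=(.031,.079)
for p,oo in(((.45,-.15,.27),o),(b2w(T,(*X,.13))[0],o)):
    q=manip.solve_ik(p,oo); print(None if q is None else np.round(q,2))
manip.move_to((.45,-.15,.27),o); manip.move_to(b2w(T,(*X,.10))[0],o)
print(manip.get_time(),manip.get_position(),b2w(T,(*X,.10)))
shot("p1"); both("p1")
E
```

```text
[-0.62  0.09  2.17  0.75  0.72  1.92]
[-0.    0.22  2.41  1.6   0.21  1.52]
10.2417 [0.44724137 0.0684133  0.13810724] [[0.44598271 0.06856182 0.13810254]]
```

View pics/p1.png

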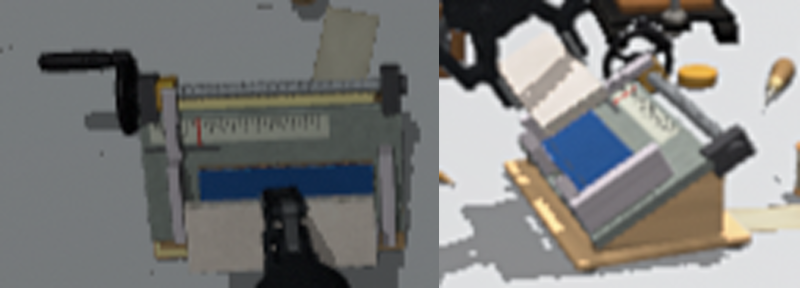

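The paper is held flat and parallel above the back board, with both ends between the fences. Next is the guarded descent.

```bash
cat >> pick.py <<'E'
def place(X,zs,zpick,Z):
    "guarded lowering of the held piece onto height Z, let go, back off"
    o=placerot(T,LEAN); n=frame(T)[:,2]; bx=frame(T)[:,0]
    g=lambda z,dx=0:b2w(T,(X[0]+dx,X[1],z))[0]
    z=Z+zpick+.008; manip.servo_line(g(z),o,.08); manip.hold(.15); f0=F()
    while z>Z+zpick-.006:
        z-=.0015; manip.servo_line(g(z),o,.03); f=F()-f0
        if f@n>2.5: break
    print("touch z",z-Z,"force n,x",(f@n).round(2),(f@bx).round(2),manip.get_time())
    manip.command_gripper(.066); print("open",manip.get_width(),manip.get_time())
    manip.servo_line(g(z+.06),o,.12)
E
python3 - <<'E'
from pick import *
place((.031,.079),.1,.019,.008)
manip.command_gripper(0.0)
manip.move_to((.40,.0,.30),placerot(T,LEAN)); shot("p2"); both("p2"); print(manip.get_time())
E
```

```text
touch z 0.017999999999999995 force n,x 5.06 -0.18 12.9583
open 0.0659552683687316 13.2333
15.9417
```

View pics/p2.png

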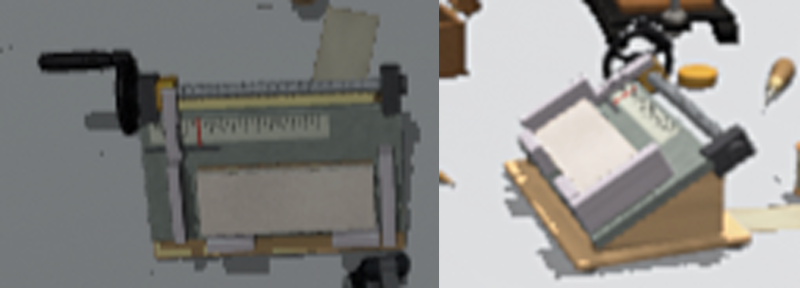

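Paper lies flat and against the stops, between the fences. Press it.

```bash
cat >> pick.py <<'E'
def press(X,Z):
    o=placerot(T,LEAN); n=frame(T)[:,2]; g=lambda z:b2w(T,(*X,z))[0]
    manip.command_gripper(0.0); manip.move_to(g(Z+.07),o); z=Z+.030
    manip.servo_line(g(z),o,.12); manip.hold(.15); f0=F()
    while z>Z+.008:
        z-=.0015; manip.servo_line(g(z),o,.03); f=(F()-f0)@n
        if f>7: break
    manip.hold(.3); print("press z",z-Z,f.round(2),((F()-f0)@n).round(2),manip.get_time())
    manip.servo_line(g(z+.06),o,.15)
E
python3 - <<'E'
from pick import *
press((.030,.077),.020)
o=placerot(T,LEAN)
manip.move_to((.45,-.15,.27),o); manip.hold(.05)
z=pick((.5136,-.1987),.148,1)
manip.move_to((.45,-.15,.27),o); shot("p3"); both("p3"); print(manip.get_time())
# paper top (z=20 mm) white mask seen in bed frame
c=dict(np.load("top_p3.npz")); B=frame(T);o0=b2w(T,(0,0,0))[0]
for (u,v) in((0,0),):
    pass
E
```

```text
press z 0.020999999999999994 19.9 20.67 19.8917
f0 [ 0.11 -0.53  0.52]
contact z 0.023999999999999994 [ 0.27 -0.14 -1.73] 24.6917
w 0.030052876642079774 9.582837671041489 [-0.38  0.69 18.72]
w 0.030377620809523814 [ 0.42  0.85 -1.03] [ 0.51301482 -0.19846577  0.12926487] 26.225
27.1583
```

View pics/p3.png

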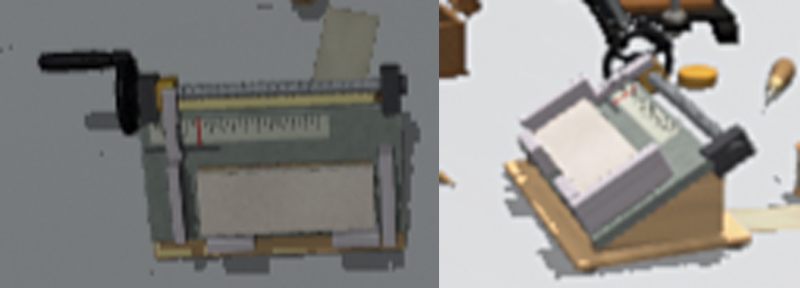

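Paper still sits well; the board grasp closed too high (noise triggered the contact test). Re-measure the board and retry with a signed threshold.

```bash
sed -i 's/if abs((F()-f0)\[2\])>1.5: break/if (F()-f0)[2]>4: break/; s/z+.0035/z+.0045/g; s/\[\*xy,.032\],o,.2/[*xy,.022],o,.2/; s/z=.032; print/z=.022; print/; s/z-=.002; manip/z-=.0015; manip/' pick.py
python3 - <<'E'
from pick import *
manip.move_to((.42,.12,.30),placerot(T,LEAN)); shot("p4")
xs=[]
for k,(r0,r1,a,b) in(("top",(180,260,370,420)),("side",(250,305,290,385))):
    c=dict(np.load(k+"_p4.npz")); h=cv2.cvtColor(c["image"][:,:,::-1],cv2.COLOR_BGR2HSV)
    m=(h[...,0]>95)&(h[...,0]<125)&(h[...,1]>150); A=np.zeros_like(m);A[r0:r1,a:b]=1
    r=blob(c,m&A,.008); print(r); xs.append(r)
ok=all(r[1][0]>.138 for r in xs)
xy=(xs[0][0]+xs[1][0])/2; a=(xs[0][2]+xs[1][2])/2; print(xy,a,manip.get_time())
if ok:
    z=pick(xy,a,1)
    if .05<manip.get_width()<.06:
        o=placerot(T,LEAN); manip.move_to((.45,-.15,.27),o); manip.move_to(b2w(T,(.031,.079,.10))[0],o); shot("p5"); both("p5"); print(manip.get_time())
E
```

```text
Traceback (most recent call last):
rig.IKError: the arm cannot take that pose within its joint ranges
```

```bash

python3 - <<'E'
from pick import *
manip.move_to((.40,0,.30),placerot(T,LEAN)); shot("p4")
xs=[]
for k,(r0,r1,a,b) in(("top",(180,260,370,420)),("side",(250,305,290,385))):
    c=dict(np.load(k+"_p4.npz")); h=cv2.cvtColor(c["image"][:,:,::-1],cv2.COLOR_BGR2HSV)
    m=(h[...,0]>95)&(h[...,0]<125)&(h[...,1]>150); A=np.zeros_like(m);A[r0:r1,a:b]=1
    r=blob(c,m&A,.008); print(r); xs.append(r)
ok=all(r[1][0]>.138 for r in xs)
xy=(xs[0][0]+xs[1][0])/2; a=(xs[0][2]+xs[1][2])/2; print(xy,a,manip.get_time())
if ok:
    z=pick(xy,a,1)
    if .05<manip.get_width()<.06:
        o=placerot(T,LEAN); manip.move_to((.45,-.15,.27),o); manip.move_to(b2w(T,(.031,.079,.10))[0],o); shot("p5"); both("p5"); print(manip.get_time())
E
```

```text
(array([ 0.51531548, -0.19702826]), array([0.14415525, 0.0521216 ]), np.float64(0.14800107100648097), (np.float64(392.48898216159495), np.float64(222.67366211962224)))
(array([ 0.51190019, -0.20029531]), array([0.14433606, 0.04941081]), np.float64(0.1476140116932143), (np.float64(335.40180878552974), np.float64(278.8772609819122)))
[ 0.51360783 -0.19866179] 0.14780754134984764 27.9417
f0 [0.94 0.5  0.68]
contact z 0.014499999999999994 [-3.52  1.54 13.41] 31.4167
w 0.054621921694620976 43.211789298802614 [-1.78  0.52  5.8 ]
w 0.054751744244817706 [-0.43 -0.83 -2.23] [ 0.51297709 -0.19842171  0.12924182] 32.825
34.8583
```

View pics/p5.png

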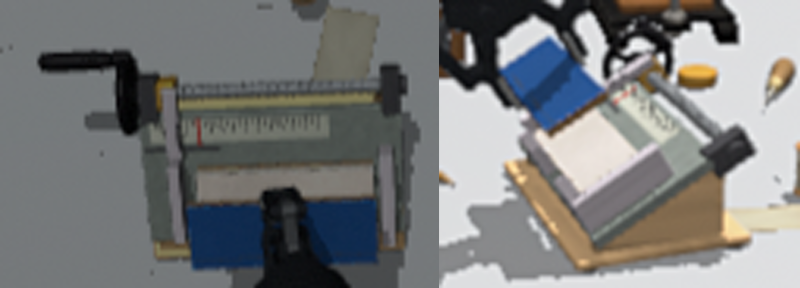

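The front board is held square above the paper. Lower, release, press.

```bash

python3 - <<'E'
from pick import *
place((.031,.079),.1,.019,.020)
press((.030,.077),.028)
manip.move_to((.40,0,.30),placerot(T,LEAN)); shot("p6"); both("p6"); print(manip.get_time())
c=dict(np.load("top_p6.npz"));cv2.imwrite("pics/p6b.png",pile(c,8,(175,240,212,312)))
B=frame(T);o0=b2w(T,(0,0,0))[0]
for k in("top","side"):
    c=dict(np.load(k+"_p6.npz"));h=cv2.cvtColor(c["image"][:,:,::-1],cv2.COLOR_BGR2HSV);m=(h[...,0]>95)&(h[...,0]<125)&(h[...,1]>150)
    m[:,:255]=0;m[:,335:]=0;m[:180]=0;m[255:]=0
    v,u=np.nonzero(m);P=[]
    for a,b in zip(u,v):
        q,d=ray(c,a,b);q=B.T@(q-o0);d=B.T@d;P.append(q+d*(.028-q[2])/d[2])
    P=np.array(P);print(k,P.mean(0),P.min(0),P.max(0))
E
```

```text
touch z 0.01799999999999999 force n,x 7.86 -0.47 37.325
open 0.06579118706406066 37.6
press z 0.020999999999999987 14.5 13.9 41.5667
43.45
top [0.02809001 0.07756484 0.028     ] [0.00221031 0.00494773 0.028     ] [0.05376361 0.15029361 0.028     ]
side [0.02795539 0.0746339  0.028     ] [0.00151806 0.00853333 0.028     ] [0.05325966 0.14866942 0.028     ]
```

View pics/p6.png

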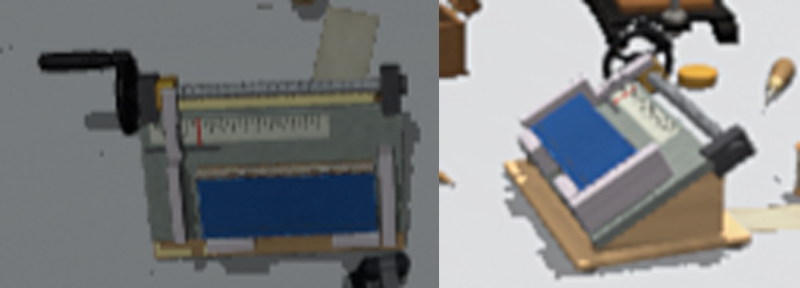

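View pics/p6b.png

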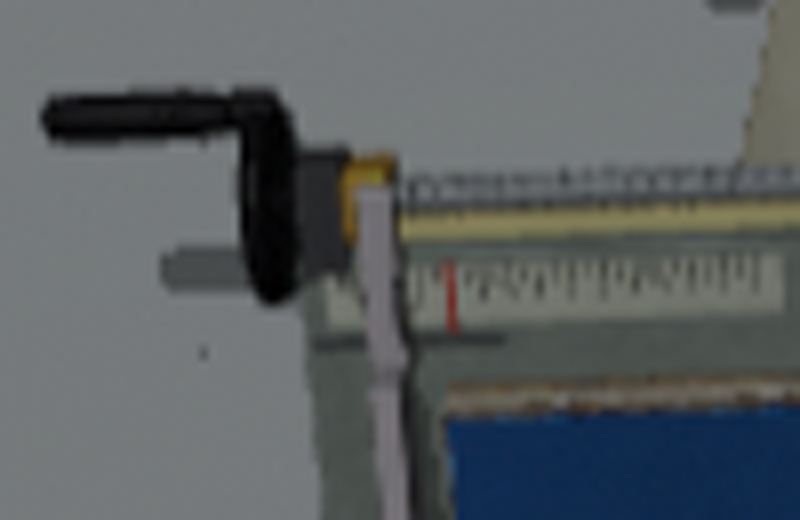

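Pile looks right: the board is flat on the paper, x≈28 mm and y≈77 mm in the bed frame. In the wheel crop the handle bar spans (45..235,115), the wheel rim spans rows 88–305, the red mark is at (453,297) and the fence top inner edge is at (405,480). Next: handle phase and fence opening.

```bash

python3 - <<'E'
from pick import *
B=frame(T);o0=b2w(T,(0,0,0))[0]
t=dict(np.load("top_p6.npz"));s=dict(np.load("side_p6.npz"))
def bedz(c,u,v,z):
    q,d=ray(c,u,v);q=B.T@(q-o0);d=B.T@d;return (q+d*(z-q[2])/d[2])*1e3
zp=lambda x,y:((x+.5)/8-.5+212,(y+.5)/8-.5+175)
print("fence top edge",bedz(t,*zp(405,480),.03).round(1),bedz(t,*zp(400,400),.03).round(1))
print("red",bedz(t,*zp(453,297),.001).round(1),"arm",[bedz(t,*zp(393,290),h).round(1)[1] for h in(.005,.01,.015)])
# handle: phi measured from up (+z world) towards +x (tray)
Rz=R.from_euler("z",T[2]).as_matrix()
hub=b2w(T,(.119,.2075,-.01))[0]
for ph in range(0,181,15):
    a=np.radians(ph);H=lambda y,r=.031:hub+Rz@np.array([r*np.sin(a),y,r*np.cos(a)])
    e=proj(t,H(.0715))[0];g=proj(t,H(.0515))[0]
    es=proj(s,H(.0715))[0]
    print(ph,"end zoom",np.round((e-(212,175)+.5)*8-.5),"grip",np.round((g-(212,175)+.5)*8-.5),"side end px",es.round(1))
# red/gray profile of fence rows
g=t["image"].astype(int).sum(2)
for v in(208,225,232,240):print(v,g[v,252:275])
cv2.imwrite("pics/p6s.png",cv2.resize(s["image"][165:225,280:345,::-1],None,fx=9,fy=9,interpolation=cv2.INTER_CUBIC))
E
```

```text
fence top edge [ 35.2 166.1  30. ] [ 63.4 165.   30. ]
red [ 87.2 149.4   1. ] arm [np.float64(168.2), np.float64(167.3), np.float64(166.4)]
0 end zoom [ 28. 193.] grip [ 90. 190.] side end px [294.9 168.4]
15 end zoom [ 29. 169.] grip [ 91. 166.] side end px [297.4 168.5]
30 end zoom [ 32. 148.] grip [ 94. 145.] side end px [299.7 169.3]
45 end zoom [ 37. 132.] grip [ 98. 129.] side end px [301.7 170.7]
60 end zoom [ 42. 121.] grip [104. 118.] side end px [303.2 172.5]
75 end zoom [ 49. 116.] grip [110. 114.] side end px [304.2 174.8]
90 end zoom [ 56. 119.] grip [116. 116.] side end px [304.5 177.2]
105 end zoom [ 63. 127.] grip [123. 124.] side end px [304.2 179.8]
120 end zoom [ 69. 141.] grip [128. 138.] side end px [303.2 182.2]
135 end zoom [ 74. 159.] grip [133. 156.] side end px [301.7 184.3]
150 end zoom [ 78. 180.] grip [137. 178.] side end px [299.7 186.1]
165 end zoom [ 80. 204.] grip [139. 201.] side end px [297.4 187.3]
180 end zoom [ 81. 227.] grip [140. 225.] side end px [295.  187.9]
208 [121 116 117 135 250 314 335 333 322 245 178 290 267 293 236 255 228 307
 284 283 278 286 307]
225 [237 238 228 226 230 243 282 337 341 319  96 110 165 209 233 265 290 287
 281 268 267 275 275]
232 [232 227 227 225 229 234 251 340 338 334 265 109 131 151 164 230 222 138
 135 135 139 136 136]
240 [241 237 237 238 231 228 224 217 331 342 335 170 110 139 152 156 193 151
 144 141 136 140 141]
```

View pics/p6s.png

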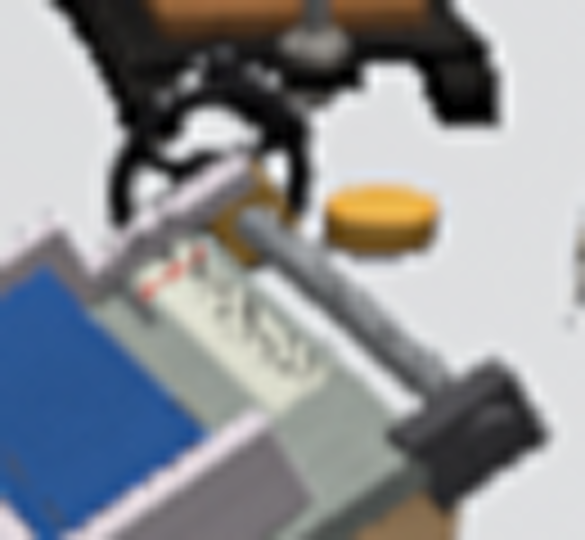

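Handle phase: the end at (43,115) matches φ≈68° back from up, and the side view's dark blob at (215,72) agrees. The fence is about 15.6 mm open. Grip the handle and wind 468°.

```bash
cat >> pick.py <<'E'
Rz=R.from_euler("z",T[2]).as_matrix(); hub=b2w(T,(.119,.2075,-.01))[0]
OW=rot(Rz[:,0],np.array([0,0,-1.]))
def H(deg,y=.0555,dz=.003):
    a=np.radians(deg); return hub+Rz@np.array([.031*np.sin(a),y,.031*np.cos(a)+dz])
E
python3 - <<'E'
from pick import *
ph0,tot=68.,468.
assert all(manip.solve_ik(H(d),OW) is not None for d in range(0,360,30))
up=np.array([0,0,.085])
manip.command_gripper(.042)
manip.move_to(H(ph0)+up,OW); manip.servo_line(H(ph0),OW,.15); f0=F()
manip.command_gripper(.008,35); print("w",manip.get_width(),(F()-f0).round(1),manip.get_time())
if not .012<manip.get_width()<.02: raise SystemExit("missed")
n=24; d=ph0
for i in range(1,n+1):
    d=ph0-tot*i/n; manip.servo_line(H(d),OW,.07); f=F()-f0
    if i%6==0: print(i,round(d),f.round(1),manip.get_width(),manip.get_time())
    if np.linalg.norm(f)>60 or manip.get_time()>62: print("stop",i,d,f); break
manip.hold(.1)
manip.command_gripper(.042); manip.servo_line(H(d)+up,OW,.25); manip.move_to((.40,.0,.30),OW)
shot("w1"); print(d,manip.get_time())
B=frame(T);o0=b2w(T,(0,0,0))[0]
def bedz(c,u,v,z):
    q,r=ray(c,u,v);q=B.T@(q-o0);r=B.T@r;return (q+r*(z-q[2])/r[2])*1e3
t=dict(np.load("top_w1.npz"));g=t["image"].astype(int).sum(2)
for v in(208,225,232,240):print(v,g[v,256:282])
both("w1")
E
```

```text
w 0.014677613299332386 [ 0.2 -0.   0.2] 46.75
6 -49 [  9.8   2.9 -12.4] 0.015062268795797026 48.55
12 -166 [ 1.1  5.  -2.3] 0.014627986833053018 50.35
18 -283 [4.4 3.7 1.2] 0.014643999865791976 52.15
24 -400 [  7.7   6.8 -11.5] 0.014760850787434018 53.95
-400.0 56.2167
208 [238 275 279 280 283 278 245 308 331 328 312 198 171 301 278 278 277 278
 301 247 308 267 316 293 314 256]
225 [227 236 235 235 236 234 229 237 283 331 335 311 116 242 277 255 249 250
 251 241 150  85 227 252 253 251]
232 [227 231 229 233 230 221 220 218 234 324 332 322 235 322 325 325 328 322
 284  73 188 328 328 328 327 318]
240 [230 225 224 221 220 225 226 220 219 221 328 304 361 365 363 365 355 273
  95 241 364 364 362 364 351 270]
```

View pics/w1.png

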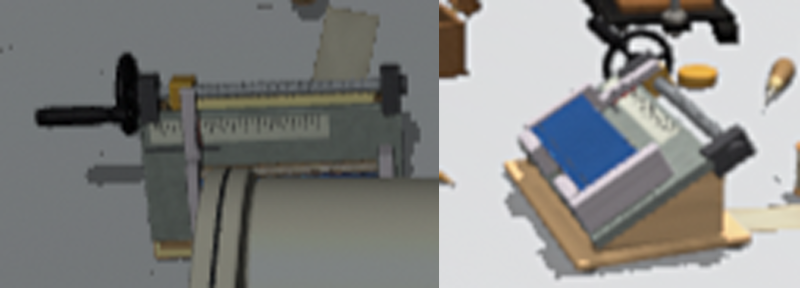

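Fence now stands near the mark and the pile is squared. Check the gap between the two fences with the same edge method (subpixel, at the 30 mm height).

```bash

python3 - <<'E'
from pick import *
B=frame(T);o0=b2w(T,(0,0,0))[0]
def bedz(c,u,v,z):
    q,r=ray(c,u,v);q=B.T@(q-o0);r=B.T@r;return (q+r*(z-q[2])/r[2])*1e3
for n in("p6","w1"):
    t=dict(np.load(f"top_{n}.npz"));g=t["image"].astype(int).sum(2)
    for v in range(217,236,2):
        row=g[v]; out=[]
        # moving fence: bright->dark edge ; fixed: left edge of bright band
        seg=row[255:272]; i=255+int(np.argmin(np.diff(seg))); hi,lo=row[i-1],min(row[i+1:i+3])
        em=i-.5+sum(np.clip((row[k]-lo)/max(hi-lo,1),0,1) for k in(i,i+1))
        seg=row[318:334]; j=318+int(np.argmax(np.diff(seg)))
        print(n,v,"mov u",round(em,2),bedz(t,em,v,.03).round(1)[:2],"fixed row",row[320:334].tolist())
E
```

```text
p6 217 mov u 261.56 [ 84.4 163.1] fixed row [231, 228, 228, 235, 234, 208, 280, 280, 279, 276, 183, 234, 227, 179]
p6 219 mov u 262.39 [ 78.8 161.5] fixed row [236, 238, 233, 231, 228, 212, 311, 306, 311, 305, 172, 233, 240, 192]
p6 221 mov u 261.76 [ 73.3 163.6] fixed row [210, 210, 209, 215, 234, 250, 345, 345, 343, 335, 205, 237, 233, 170]
p6 223 mov u 261.34 [ 67.8 165.2] fixed row [292, 291, 279, 285, 168, 254, 342, 345, 344, 329, 218, 170, 231, 172]
p6 225 mov u 261.41 [ 62.2 165.6] fixed row [127, 140, 153, 171, 177, 251, 335, 347, 345, 330, 231, 169, 231, 179]
p6 227 mov u 261.43 [ 56.6 166. ] fixed row [136, 133, 134, 139, 174, 179, 290, 345, 345, 332, 246, 168, 236, 189]
p6 229 mov u 261.69 [ 51.  165.9] fixed row [137, 139, 140, 147, 194, 176, 271, 344, 347, 335, 270, 155, 162, 198]
p6 231 mov u 262.02 [ 45.3 165.6] fixed row [135, 135, 138, 141, 172, 169, 262, 347, 347, 339, 312, 154, 160, 183]
p6 233 mov u 262.29 [ 39.6 165.4] fixed row [133, 135, 136, 144, 173, 164, 236, 350, 348, 341, 317, 151, 157, 193]
p6 235 mov u 262.41 [ 33.9 165.6] fixed row [135, 134, 134, 137, 
[... 498 characters left out ...]
, 227, 170]
w1 225 mov u 267.39 [ 61.5 150.2] fixed row [113, 128, 151, 160, 158, 197, 331, 341, 341, 323, 230, 166, 225, 174]
w1 227 mov u 267.42 [ 55.9 150.6] fixed row [223, 221, 222, 221, 224, 224, 220, 224, 223, 236, 237, 237, 236, 235]
w1 229 mov u 267.45 [ 50.3 151. ] fixed row [267, 265, 267, 266, 265, 267, 269, 267, 264, 266, 266, 266, 268, 266]
w1 231 mov u 267.44 [ 44.7 151.5] fixed row [295, 295, 296, 294, 293, 293, 295, 294, 294, 292, 294, 291, 294, 294]
w1 233 mov u 267.37 [ 39.  152.2] fixed row [314, 313, 315, 313, 314, 314, 313, 315, 313, 313, 314, 313, 314, 314]
w1 235 mov u 267.4 [ 33.3 152.6] fixed row [329, 329, 331, 330, 328, 331, 329, 328, 331, 329, 327, 330, 326, 329]
```

```bash

python3 - <<'E'
from pick import *
B=frame(T);o0=b2w(T,(0,0,0))[0]
t=dict(np.load("top_p6.npz"))
for u,v in((325.05,225),(325.93,229),(325.98,231),(326.1,233),(326.16,235)):
    q,r=ray(t,u,v);q=B.T@(q-o0);r=B.T@r;print(v,((q+r*(.03-q[2])/r[2])*1e3).round(1))
manip.move_to((.40,-.25,.30),OW); shot("w2"); print(manip.get_time())
g=dict(np.load("top_w2.npz"))["image"].astype(int).sum(2)
c=dict(np.load("top_w2.npz"))
for v in range(223,238,2):
    row=g[v]; i=260+int(np.argmin(np.diff(row[260:272]))); hi,lo=row[i-1],min(row[i+1:i+3])
    em=i-.5+sum(np.clip((row[k]-lo)/max(hi-lo,1),0,1) for k in(i,i+1))
    q,r=ray(c,em,v);q=B.T@(q-o0);r=B.T@r;print(v,round(em,2),((q+r*(.03-q[2])/r[2])*1e3).round(1)[:2],row[264:274])
h=cv2.cvtColor(c["image"][:,:,::-1],cv2.COLOR_BGR2HSV);m=(h[...,0]>95)&(h[...,0]<125)&(h[...,1]>150)
m[:,:255]=0;m[:,335:]=0;m[:180]=0;m[255:]=0
P=[]
for b,a in zip(*np.nonzero(m)):
    q,r=ray(c,a,b);q=B.T@(q-o0);r=B.T@r;P.append(q+r*(.028-q[2])/r[2])
print("front board",np.mean(P,0).round(4))
both("w2")
E
```

```text
225 [55.   1.5 30. ]
229 [43.6 -0.4 30. ]
231 [38.  -0.3 30. ]
233 [32.3 -0.4 30. ]
235 [26.5 -0.4 30. ]
57.3
223 267.36 [ 67.1 149.7] [277 330 329 299 107 134 208 213 219 229]
225 267.4 [ 61.5 150.2] [289 338 344 321 123 250 282 266 270 278]
227 267.41 [ 55.9 150.6] [249 341 346 326 114 183 178 169 160 163]
229 267.43 [ 50.3 151.1] [204 339 347 333 151 188 141 141 139 138]
231 267.75 [ 44.6 150.7] [218 334 344 336 202 145 142 137 139 139]
233 268.19 [ 38.9 150.1] [243 338 342 336 269 117 139 142 140 139]
235 268.38 [ 33.2 150.1] [238 300 339 344 313  82 137 140 140 138]
237 268.4 [ 27.5 150.5] [235 264 338 342 316  94 150 139 145 145]
front board [0.0281 0.0742 0.028 ]
```

The gap between the fences measures about 150.6 mm, so roughly 0.6 mm open against a limit of 1.7 mm. The front board is centred at about 74.5 mm, and the arm is clear.

```bash
python3 -c "
from rig import manip
print(manip.sign_off(),manip.get_time())"
```

```text
the job is handed in; nothing more can be done
the job is handed in; nothing more can be done
```

I made up and squared the notepad, wound the fence in to about 0.6 mm from the red mark by camera (limit 1.7 mm), and handed the job in at about 57 s. The front board took a second try to pick up, and I haven't seen the judge's verdict.

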